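# Press both clips of an under-sink bin home against the stop bar

### The job

Press both orange clips of the blue storage bin fully home by sliding the bin against the steel stop bar: first one clip (either one), then turn the bin a quarter turn and press the other. Keep the bin on the counter without lifting or tipping it, do not press the clips with the gripper, and leave the bottles, mug and other things around it where they are. Finish with the bin standing on the counter, let go.

Things in the scene. Friction and masses are not known exactly. Their poses are not given: they have to be found in the camera images.
- bin_center (a point): centre of the blue open-topped bin (loose, about 0.4 to 0.7 kg), half-way up (42.5 mm above its underside). Outside 150 mm along its x, 110 mm along its y, 85 mm tall; walls and floor 5 mm thick, empty, so the hollow is 140 x 100 x 80 mm deep. x and y axes run along its sides, z up. A blue clip housing, 64 mm wide, 48 mm tall, stands 12 mm proud of the middle of its +y wall (clip a) and of its +x wall (clip b), centred 45 mm up; the other two walls are plain
- bin: the same bin; origin at the centre of its underside, axes as above
- clip_a_head (a point): centre of the outer face of orange clip a (40 mm wide, 28 mm tall), in the middle of the bin's +y wall, 45 mm above the underside; 24 mm outside that wall when out, 13 mm when fully home
- clip_b_head (a point): centre of the outer face of orange clip b (same size), in the middle of the bin's +x wall, 45 mm above the underside; 24 mm outside that wall when out, 13 mm when fully home
- clip_a (a joint): how far clip a is pushed in, m: 0 fully out, 0.011 fully home. It needs about 4 N, has no spring and stays where it is pushed
- clip_b (a joint): the same for clip b
- bar_face (a point): middle of the working face of the steel stop bar, a bent bracket fixed to the counter; 45 mm above the counter. The face is upright, 240 mm long along its x axis and 75 mm tall; it looks to its own -y, so the bin comes from there; the bar's 78 mm deep foot lies behind it
- spray_orange: orange spray bottle with white trigger head, 76 mm across, 219 mm tall, standing; origin at the underside; a bystander, leave alone
- spray_blue: clear-bodied spray bottle with white trigger head, 76 mm across, 219 mm tall, standing; origin at the underside; a bystander, leave alone
- soap: green dish-soap bottle, 64 mm across, 170 mm tall, standing; origin at the underside; a bystander, leave alone
- tablet_jar: jar of tablets with blue cap, 84 mm across, 110 mm tall, standing; origin at the underside; a bystander, leave alone
- polish_can: red-labelled can, 60 mm across, 130 mm tall, standing; origin at the underside; a bystander, leave alone
- scrub_brush: blue dish brush lying on the counter; origin at the underside; a bystander, leave alone
- mug: white mug, 80 mm across, 90 mm tall, standing; origin at the underside; a bystander, leave alone
Mind the look-alikes: they are no part of the job. What is shaped like the bin but green is not meant.

How it is judged:
By the outcome, as a careful person would: the job done as asked, in the order asked, and still so for the second after the job is handed in, with the robot touching nothing.
It also fails if it takes over 54 s, if anything falls off the work surface, if the arm or the gripper's body presses on something with over 40 N, if the wrist force passes 120 N, or if a joint passes its speed limit or range.

### The arm

A 7-joint arm with a two-finger parallel gripper is mounted at the origin on the work surface. World frame = base frame: x ahead of the robot, y to its left, z up, the work surface at z = 0. Lengths are in m, angles in rad, forces in N, time in s.
With the tool pointing down it reaches from about 0.425 to 0.825 m from the base axis. Payload 3.6 kg.
Tool frame: the origin (TCP) lies midway between the tips of the shut fingers; the grasp point (between the pads) lies 19 mm behind it; z points along the fingers, y is the line along which they close (so a half turn about z gives the same grasp; the last joint's range is limited). The gripper opens to 85 mm and grips with 20 to 120 N. Pads are 22 mm wide; open, the fingers measure 114 mm over their backs; the gripper's body (76 mm by 85 mm) begins 54 mm behind the grasp point. The pads swing forward as they close: fully open they stand 13 mm farther back than shut.
Start: joints at [1.234, 0.615, -0.013, 1.423, 0.008, 1.103, -0.04], TCP at [0.199, -0.619, 0.231] pointing down, gripper open.
Joint ranges: [-3.12, 3.12], [-0.3, 2.06], [-1.34, 1.32], [0.26, 2.42], [-1.36, 4.5], [0.01, 1.98], [-2.84, 2.84]. Speed limits (rad/s): [2.79, 2.79, 3.14, 3.14, 3.14, 3.14, 3.14].

### API

Orientations are given as a unit quaternion [w, x, y, z].
In Python, from plant import r gives the robot as it stands.
- The arm moves only by the tool move_arm, never from a script. Its argument "motion" is text: rows parted by semicolons, each of 5 numbers parted by spaces: the opening, from -1 (shut) to 1 (fully open), then the shift along the world's x, y, z in mm, then the turn about the world's z in rad. A call has 1 to 12 rows; each row is the pose to reach, as a shift and turn from the pose commanded when the call began; what a row does not reach only later rows make up. A row lasts 1/10 s, in which the tool goes at most 50 mm and 8.59 degrees, less where a joint would pass 70% of its speed; a pose out of reach is approached as far as the arm can. A call with a gripper value outside its range is refused whole. The fingers move at their own pace and stop on an object; the grip force is fixed at half the most. Time passes only in rows, so rows that repeat a pose let the fingers close. It gives the time, the measured TCP pose, the force, the opening and the grip force at its end, in the units of the state.
- r.sense(): the state, without advancing time (a new reading comes with each control period).
- r.capture(name): name is "scene" or "top" or "wrist"; returns a dict with "img" (480x640x3 uint8, red, green, blue), "mtx" (3x3 intrinsics, pixels), "cam_to_world" (4x4, takes a point from camera to world coordinates). Camera axes: x right, y down, z forward; pixel columns grow to the right and rows downward; lengths in m; the calibration is good to about 2 mm. The wrist camera is an equidistant fisheye: a pixel r from the principal point sees the ray r / f radians off the axis. A picture is of the moment at which its call begins. There is no depth.
- r.job_done(): hands the job in; it is judged then, once.
Trained networks look in a picture, given as the dict that the camera call returned (one of the last four; its "shot" number tells which), for a name from the list of things; names that differ only in an ending like _2 or _b are one class to them, and where a whole thing is asked for, a point or a joint stands for the part that bears it (a point fixed in the world has none). Each returns a list of dicts, best first, with "confidence" (0 to 1); they miss things now and then, are a little off and sometimes report something else, mostly with a low value. They report only what shows in the picture. A call takes as long as a camera call. They do not tell look-alikes from the thing itself.
- r.boxes_of(thing, picture): "extent" ([centre column, centre row, width, height] in pixels, round what is visible of it).
- r.cut_out(thing, picture): "region" (480x640 bool, what is visible of it) and "extent" ([centre column, centre row, width, height] in pixels, round what is visible of it).
- r.place_of(thing, picture): "position" ([column, row] in pixels: a listed point, or the origin of a listed thing).
The state is a dict: "time": time; "qpos": joint angles; "joint_vel": joint speeds; "joint_torque": joint torques, N m; "tcp_pos": TCP position; "orientation": TCP orientation; "contact_force": force on the tool from outside, world axes, zero at the start; "wrist_torque": the same for the moment, N m; "finger_gap": opening from 0.0 (shut) to 1.0 (fully open); "gripper_force": force on a finger pad.
Only numpy, scipy, OpenCV 4.12 (cv2) and the standard library are available. Lean on these libraries where they do the work, as an engineer would, in place of code of your own. Each camera call takes 0.05 s, during which the arm holds its last target. There are 200 camera calls.

## Working session

There is one attempt and no reset: what is moved stays moved. The work goes in short steps, Python scripts to look and compute and a tool call to move; the robot and the scene stay as the last step left them, time stands still between calls to the robot, and variables do not carry over. Pictures are saved under pics/ and viewed, at most 10 in all, crops included, and the job is handed in when it is done.

Besides the shell and the picture viewer there is one more tool, called after "Request:" by a JSON object that holds its "fn" and its "kwargs". move_arm: Moves the arm, as the interface text tells. Its arguments: {"type":"object","properties":{"motion":{"type":"string"}},"required":["motion"]}

```bash
mkdir -p pics; ls; python3 - <<'E'
from plant import r
import cv2
for n in ("scene","top"):
    c=r.capture(n); cv2.imwrite(f"pics/{n}0.png",c["img"][:,:,::-1])
    print(n,c["mtx"].tolist(),c["cam_to_world"].round(4).tolist())
    for t in ("bin_center","clip_a_head","clip_b_head","bar_face","bin"):
        print(t,[(p["position"],round(p["confidence"],2)) for p in r.place_of(t,c)])
s=r.sense();print(s)
E
```

```text
pics
scene [[565.7035904677465, 0.0, 319.8525765737686], [0.0, 565.7035904677465, 230.9314361443904], [0.0, 0.0, 1.0]] [[-0.4677, 0.5736, -0.6725, 1.5229], [0.8839, 0.3112, -0.3492, 0.5312], [0.0089, -0.7577, -0.6525, 0.9927], [0.0, 0.0, 0.0, 1.0]]
bin_center [([257.7, 222.2], 0.87), ([390.6, 194.2], 0.71)]
clip_a_head [([285.0, 230.8], 0.52), ([405.1, 214.2], 0.45)]
clip_b_head [([237.8, 245.4], 0.63), ([358.9, 206.8], 0.55)]
bar_face [([397.9, 275.5], 0.69)]
bin [([261.0, 236.3], 0.8), ([389.4, 212.3], 0.67)]
top [[556.3309042253849, 0.0, 317.6975607461034], [0.0, 556.3309042253849, 240.45100571648712], [0.0, 0.0, 1.0]] [[0.016, -0.9903, 0.1378, 0.4012], [-0.9998, -0.0144, 0.0128, 0.0194], [-0.0106, -0.138, -0.9904, 1.2595], [0.0, 0.0, 0.0, 1.0]]
bin_center [([264.4, 354.0], 0.75), ([393.1, 235.5], 0.55)]
clip_a_head [([360.8, 239.8], 0.59), ([242.0, 330.7], 0.47)]
clip_b_head [([393.3, 234.3], 0.73), ([127.9, 256.5], 0.7), ([391.5, 188.8], 0.66), ([299.7, 317.1], 0.46)]
bar_face [([212.5, 227.0], 0.86)]
bin [([271.3, 352.7], 0.7), ([393.4, 233.2], 0.66)]
{'time': 0.6, 'qpos': array([ 1.23348322,  0.61485754, -0.01261058,  1.42342845,  0.00810104,
        1.10342118, -0.04041149]), 'joint_vel': array([-1.76937584e-04, -1.76722075e-03,  3.90726781e-04, -8.33342540e-04,
       -4.89905023e-05,  1.23510873e-03, -2.06804840e-03]), 'joint_torque': array([-5.53764403e-04, -4.68830109e+01,  2.58677574e-01, -1.71253842e+01,
        1.00011533e-02,  1.88288257e-03,  1.36180270e-05]), 'tcp_pos': array([ 0.19880374, -0.61880134,  0.23131532]), 'orientation': array([-3.53449477e-05,  9.87945580e-01,  1.54801584e-01,  1.44960025e-05]), 'contact_force': array([-0.03861184,  0.22052057,  0.40649128]), 'wrist_torque': array([ 0.03748544, -0.05539253,  0.00298405]), 'gripper_force': 0.0, 'finger_gap': 0.9980602500495713}
```

View both.

View pics/scene0.png

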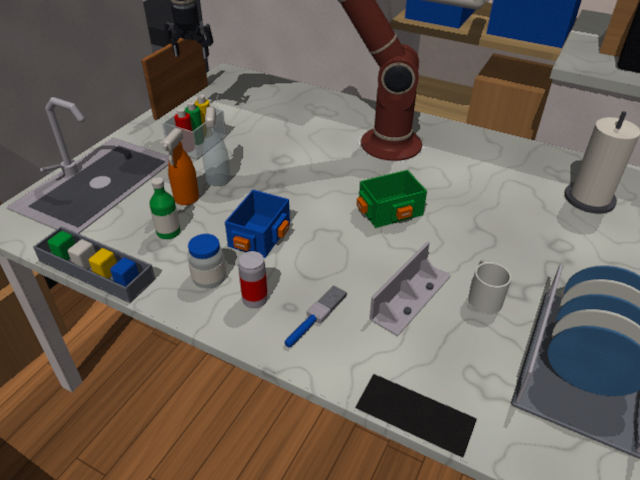

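View pics/top0.png

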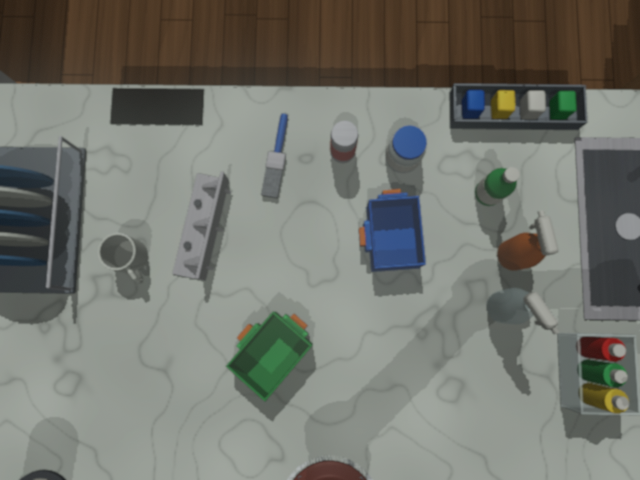

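```bash
cat > h.py <<'E'
import numpy as np, cv2
from plant import r
def w(c,p,z):
    K=np.array(c["mtx"]);T=np.array(c["cam_to_world"])
    d=T[:3,:3]@np.linalg.solve(K,[p[0],p[1],1.]);o=T[:3,3]
    return (o+d*(z-o[2])/d[2]).round(4)
E
python3 - <<'E'
from h import *
c=r.capture("top")
np.savez("top.npz",img=c["img"],mtx=c["mtx"],cam_to_world=c["cam_to_world"])
cv2.imwrite("pics/crop1.png",cv2.resize(c["img"][130:300,170:440,::-1],None,fx=2.9,fy=2.9,interpolation=cv2.INTER_CUBIC))
for n,p,z in [("cen",(393.1,235.5),.0425),("a",(360.8,239.8),.045),("b",(391.5,188.8),.045),("bar",(212.5,227),.045)]: print(n,w(c,p,z))
# blue rim
hsv=cv2.cvtColor(c["img"],cv2.COLOR_RGB2HSV)
m=cv2.inRange(hsv,(108,120,40),(128,255,255)); m[:185]=0;m[285:]=0;m[:,:350]=0;m[:,440:]=0
m=cv2.morphologyEx(m,cv2.MORPH_OPEN,np.ones((25,25)))
R=cv2.minAreaRect(cv2.findNonZero(m));print(R)
for q in cv2.boxPoints(R): print(q,w(c,q,.085))
s=r.capture("scene")
for n,p,z in [("cen",(257.7,222.2),.0425),("a",(285,230.8),.045),("b",(237.8,245.4),.045),("bar",(397.9,275.5),.045)]: print("s",n,w(s,p,z))
E
```

```text
cen [ 0.584  -0.1313  0.0425]
a [ 0.573  -0.0599  0.045 ]
b [ 0.6889 -0.1277  0.045 ]
bar [0.5969 0.2686 0.045 ]
((394.0, 246.5), (39.0, 42.0), 90.0)
[373. 227.] [ 0.5954 -0.0832  0.085 ]
[415. 227.] [ 0.5967 -0.1728  0.085 ]
[415. 266.] [ 0.5131 -0.1721  0.085 ]
[373. 266.] [ 0.5118 -0.0834  0.085 ]
s cen [ 0.5903 -0.1367  0.0425]
s a [ 0.5884 -0.0548  0.045 ]
s b [ 0.6924 -0.1297  0.045 ]
s bar [0.6008 0.2609 0.045 ]
```

View pics/crop1.png

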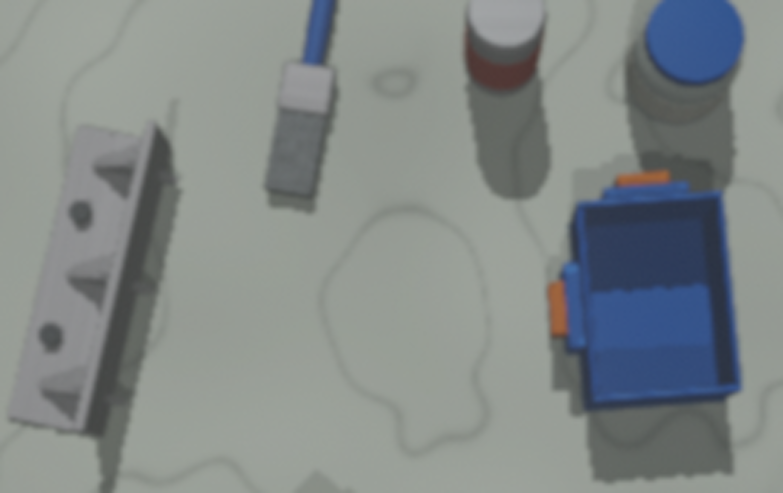

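```bash
python3 - <<'E'
from h import *
c=np.load("top.npz")
f=lambda x,y,z:w(c,(x/2.9+170-.3,y/2.9+130-.3),z)
P=[f(*p,.085) for p in [(575,207),(722,195),(740,390),(588,408)]]
for p in P: print(p)
print("c",np.mean(P,0),"L",[np.linalg.norm(P[i]-P[i-1]).round(4) for i in range(4)])
print("ang",[np.degrees(np.arctan2(*(d)[1::-1])) for d in [P[0]-P[3],P[1]-P[2]]],[np.degrees(np.arctan2(*(d)[1::-1]))-90 for d in [P[0]-P[1],P[3]-P[2]]])
a,b=f(155,122,.0825),f(85,432,.0825);print("bar top",a,b,np.linalg.norm(a-b),(a+b)/2,np.degrees(np.arctan2(*(a-b)[1::-1])))
a,b=f(176,150,.0),f(103,455,.0);print("bar bot",a,b)
print("brush",f(265,190,.02),f(312,200,.02),"can",f(505,20,.13),"jar",f(693,38,.11))
E
```

```text
[ 0.6517 -0.0723  0.085 ]
[ 0.6623 -0.1811  0.085 ]
[ 0.5173 -0.1929  0.085 ]
[ 0.5024 -0.0823  0.085 ]
c [ 0.583425 -0.13215   0.085   ] L [np.float64(0.1496), np.float64(0.1093), np.float64(0.1455), np.float64(0.1116)]
ang [np.float64(3.8319041494113097), np.float64(4.652438696241685)] [np.float64(5.564563795368954), np.float64(7.672675232284263)]
bar top [0.713  0.2429 0.0825] [0.4795 0.2849 0.0825] 0.23724723391432828 [0.59625 0.2639  0.0825 ] -10.19684324228043
bar bot [0.712  0.2407 0.    ] [0.4673 0.2886 0.    ]
brush [0.6758 0.166  0.02  ] [0.6683 0.1288 0.02  ] can [ 0.7797 -0.0175  0.13  ] jar [ 0.7744 -0.1566  0.11  ]
```

Request:
{"fn": "move_arm", "kwargs": {"motion": "1 0 0 45 0; 1 0 0 90 0; 1 20 22 110 0; 1 50 56 120 -0.02; 1 80 90 120 -0.05; 1 110 124 120 -0.08; 1 140 158 120 -0.11; 1 170 192 120 -0.14; 1 200 226 120 -0.17; 1 230 260 120 -0.2; 1 260 293 120 -0.22; 1 290 326 120 -0.22"}}

```text
time: 1.9
tcp_pos: [0.4898, -0.2913, 0.3516]
orientation: [0.0, 0.999, 0.045, 0.0]
contact_force: [0.2, 0.2, -0.3]
finger_gap: 0.998
gripper_force: 0.0
```

Request:
{"fn": "move_arm", "kwargs": {"motion": "1 30 33 0 0; 1 60 66 -5 0; 1 85 95 -30 0; 1 99 109 -70 0; 1 99 109 -115 0; 1 99 109 -160 0; 1 99 109 -180 0; 1 99 109 -180 0"}}

```text
time: 2.7
tcp_pos: [0.5853, -0.1832, 0.1675]
orientation: [-0.001, 0.999, 0.045, -0.004]
contact_force: [0.5, 0.2, 0.1]
finger_gap: 0.994
gripper_force: 0.0
```

```bash
cat >> h.py <<'E'
def fp(c,p):
    K=np.array(c["mtx"]);T=np.array(c["cam_to_world"])
    q=T[:3,:3].T@(np.array(p)-T[:3,3]); t=np.arctan2(np.hypot(q[0],q[1]),q[2]); d=q[:2]/np.hypot(q[0],q[1])
    return (K[:2,2]+K[0,0]*t*d).round(1)
def fw(c,p,z):
    K=np.array(c["mtx"]);T=np.array(c["cam_to_world"])
    v=(np.array(p)-K[:2,2]);n=np.linalg.norm(v);t=n/K[0,0]
    d=T[:3,:3]@np.array([*(v/n*np.sin(t)),np.cos(t)]);o=T[:3,3]
    return (o+d*(z-o[2])/d[2]).round(4)
def show(name,yaw,cx,cy):
    "wrist picture with predicted rim (inner/outer) drawn"
    c=r.capture("wrist");im=c["img"][:,:,::-1].copy()
    R=np.array([[np.cos(yaw),-np.sin(yaw)],[np.sin(yaw),np.cos(yaw)]])
    pts=[]
    for a,b in [(-75,-55),(75,-55),(75,55),(-75,55)]:
        q=R@np.array([a,b])/1000+[cx,cy]; pts.append(fp(c,[*q,.085]))
    cv2.polylines(im,[np.int32(np.array(pts)*8)],True,(0,255,255),1,cv2.LINE_AA,3)
    s=r.sense();cv2.circle(im,tuple(np.int32(fp(c,[s["tcp_pos"][0],s["tcp_pos"][1],.085]))),4,(0,0,255),1)
    cv2.imwrite(name,im);return c,s
E
python3 - <<'E'
from h import *
c,s=show("pics/w1.png",np.radians(5),.583,-.132)
np.savez("w1.npz",mtx=c["mtx"],cam_to_world=c["cam_to_world"]);print(s["tcp_pos"])
E
```

```text
[ 0.58716693 -0.18365053  0.17021888]
```

View pics/w1.png

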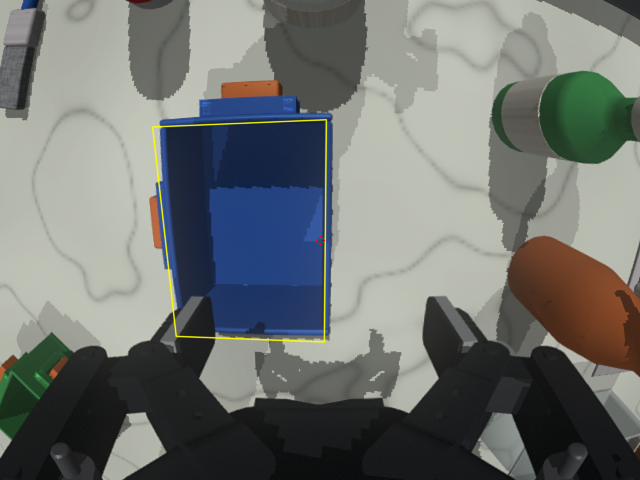

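Request:
{"fn": "move_arm", "kwargs": {"motion": "1 2 -4 -40 -0.02; 1 2 -4 -80 -0.02; 1 2 -4 -110 -0.02; 1 2 -4 -120 -0.02; 1 2 -4 -120 -0.02; -1 2 -4 -120 -0.02; -1 2 -4 -120 -0.02; -1 2 -4 -120 -0.02; -1 2 -4 -120 -0.02; -1 2 -4 -120 -0.02; -1 2 -4 -120 -0.02; -1 2 -4 -120 -0.02"}}

```text
time: 3.95
tcp_pos: [0.5898, -0.1879, 0.0517]
orientation: [0.0, 0.999, 0.036, 0.0]
contact_force: [-1.5, 0.9, 4.2]
finger_gap: 0.051
gripper_force: 59.5
```

Request:
{"fn": "move_arm", "kwargs": {"motion": "-1 -2 10 0 0; -1 -8 30 0 -0.02; -1 -14 60 0 -0.05; -1 -20 90 0 -0.08; -1 -26 120 0 -0.11; -1 -32 150 0 -0.14; -1 -38 180 0 -0.17; -1 -44 210 0 -0.2; -1 -48 240 0 -0.23; -1 -51 260 0 -0.25; -1 -53 275 0 -0.25; -1 -53 275 0 -0.25"}}

```text
time: 5.15
tcp_pos: [0.5369, 0.0899, 0.0517]
orientation: [-0.001, 0.996, -0.088, 0.0]
contact_force: [-0.3, 3.9, 3.5]
finger_gap: 0.044
gripper_force: 59.7
```

```bash
python3 - <<'E'
from h import *
c=r.capture("top");s=r.sense();print(s["tcp_pos"],s["orientation"],s["contact_force"],s["finger_gap"])
cv2.imwrite("pics/t2.png",cv2.resize(c["img"][130:330,170:420,::-1],None,fx=3,fy=3,interpolation=cv2.INTER_CUBIC))
E
```

```text
[0.53688628 0.08985133 0.05170536] [-1.37608292e-03  9.96080774e-01 -8.84368142e-02  3.58908945e-04] [-0.23530563  4.36674236  4.27093062] 0.04826470233381945
```

View pics/t2.png

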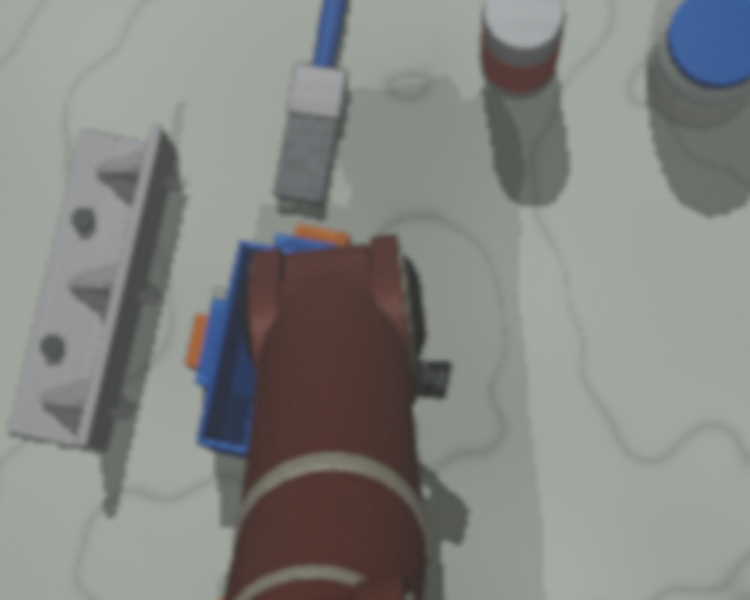

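Request:
{"fn": "move_arm", "kwargs": {"motion": "-1 3 15 0 0; -1 6 32 0 0; -1 8 42 0 0; -1 9 48 0 0; -1 9 51 0 0; -1 10 54 0 0; -1 10 56 0 0; -1 10 56 0 0"}}

```text
time: 6.0
tcp_pos: [0.5473, 0.1378, 0.0517]
orientation: [0.003, 0.996, -0.092, 0.0]
contact_force: [-0.4, -7.4, 6.7]
finger_gap: 0.047
gripper_force: 60.3
```

Request:
{"fn": "move_arm", "kwargs": {"motion": "-1 0 3 0 0; -1 1 6 0 0; -1 1 9 0 0; -1 2 12 0 0; -1 2 12 0 0"}}

```text
time: 6.5
tcp_pos: [0.5485, 0.1462, 0.0519]
orientation: [0.005, 0.996, -0.093, -0.001]
contact_force: [-3.3, -12.2, 10.9]
finger_gap: 0.05
gripper_force: 60.7
```

Request:
{"fn": "move_arm", "kwargs": {"motion": "-1 0 3 0 0; -1 1 6 0 0; -1 1 9 0 0; -1 1 9 0 0"}}

```text
time: 6.9
tcp_pos: [0.5495, 0.1514, 0.052]
orientation: [0.007, 0.996, -0.094, -0.001]
contact_force: [-4.8, -17.6, 13.0]
finger_gap: 0.045
gripper_force: 61.0
```

Request:
{"fn": "move_arm", "kwargs": {"motion": "-1 0 3 0 0; -1 1 6 0 0; -1 1 8 0 0; -1 1 8 0 0"}}

```text
time: 7.3
tcp_pos: [0.5494, 0.1514, 0.0522]
orientation: [0.013, 0.995, -0.097, -0.003]
contact_force: [-6.9, -28.2, 17.0]
finger_gap: 0.051
gripper_force: 66.2
```

Request:
{"fn": "move_arm", "kwargs": {"motion": "-1 -2 -12 0 0; -1 -6 -30 0 0; -1 -10 -55 0 0; -1 -14 -85 0 0; -1 -14 -115 0 0; -1 -9 -145 0 0; -1 -2 -170 0 0; -1 5 -187 0 0; -1 10 -195 0 0; -1 10 -195 0 0"}}

```text
time: 8.3
tcp_pos: [0.5605, -0.0233, 0.0517]
orientation: [-0.001, 0.996, -0.09, -0.001]
contact_force: [-1.6, 0.9, 5.8]
finger_gap: 0.049
gripper_force: 60.9
```

Request:
{"fn": "move_arm", "kwargs": {"motion": "-1 7 -1 0 0.131; -1 14 -1 0 0.262; -1 20 0 0 0.393; -1 27 2 0 0.524; -1 33 5 0 0.654; -1 39 8 0 0.785; -1 45 13 0 0.916; -1 49 18 0 1.047; -1 53 23 0 1.178; -1 57 29 0 1.309; -1 59 36 0 1.44; -1 61 42 0 1.571"}}

```text
time: 9.5
tcp_pos: [0.6227, 0.0185, 0.0518]
orientation: [0.0, 0.767, 0.642, 0.001]
contact_force: [-0.1, 1.1, 2.6]
finger_gap: 0.047
gripper_force: 60.5
```

```bash
python3 - <<'E'
from h import *
c=r.capture("top");s=r.sense();print(s["time"],s["tcp_pos"],s["orientation"],s["contact_force"],s["finger_gap"])
cv2.imwrite("pics/t3.png",cv2.resize(c["img"][130:330,170:420,::-1],None,fx=3,fy=3,interpolation=cv2.INTER_CUBIC))
E
```

```text
9.55 [0.62298263 0.01950136 0.05176535] [2.39728283e-04 7.64944978e-01 6.44094579e-01 1.13892132e-03] [1.42963809 0.98969552 4.19240545] 0.04700245905723268
```

View pics/t3.png

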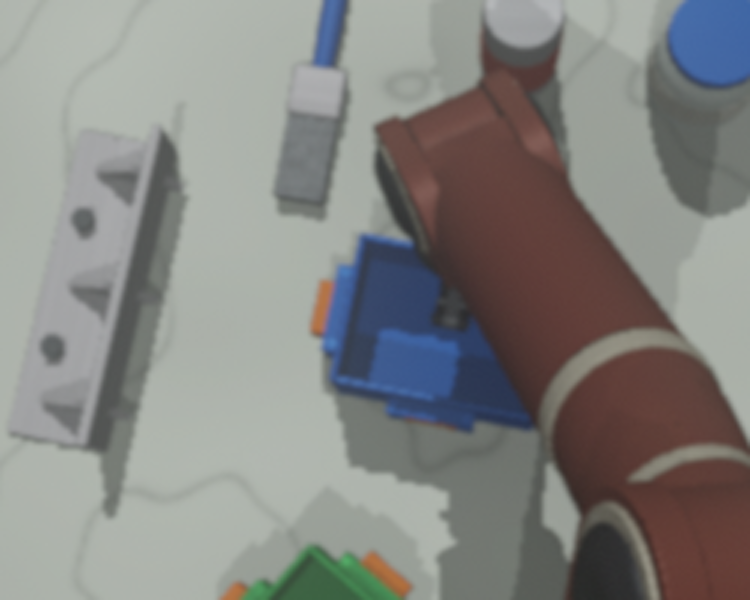

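Request:
{"fn": "move_arm", "kwargs": {"motion": "1 0 0 0 0; 1 0 0 0 0; 1 0 0 0 0; 1 0 0 0 0; 1 0 0 0 0; 1 0 0 20 0; 1 0 0 60 0; 1 0 0 100 0; 1 -5 -5 110 -0.14; 1 -10 -10 115 -0.28; 1 -15 -15 115 -0.42; 1 -20 -20 115 -0.56"}}

```text
time: 10.75
tcp_pos: [0.6016, -0.0009, 0.1667]
orientation: [0.0, 0.916, 0.401, 0.0]
contact_force: [-0.0, -0.9, 0.2]
finger_gap: 1.002
gripper_force: 0.0
```

Request:
{"fn": "move_arm", "kwargs": {"motion": "1 -5 -5 0 -0.14; 1 -12 -10 0 -0.28; 1 -20 -15 0 -0.42; 1 -28 -22 0 -0.56; 1 -36 -29 0 -0.7; 1 -42 -36 0 -0.84; 1 -45 -42 0 -0.98; 1 -45 -42 0 -1.011; 1 -45 -42 0 -1.011; 1 -45 -42 0 -1.011"}}

```text
time: 11.75
tcp_pos: [0.557, -0.0421, 0.1663]
orientation: [-0.0, 0.996, -0.088, 0.0]
contact_force: [-0.6, -0.8, 0.3]
finger_gap: 1.001
gripper_force: 0.0
```

```bash
python3 - <<'E'
from h import *
c,s=show("pics/w2.png",np.radians(79.8),.571,.0285)
print(s["time"],s["tcp_pos"],s["orientation"])
E
```

```text
11.8 [ 0.55702815 -0.04215364  0.16627277] [-3.12604014e-04  9.96096154e-01 -8.82742768e-02  8.10790092e-05]
```

View pics/w2.png

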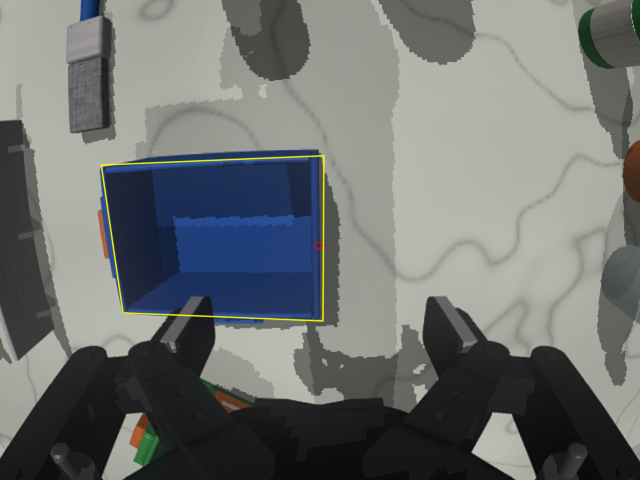

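Request:
{"fn": "move_arm", "kwargs": {"motion": "1 3 0 -40 0; 1 3 0 -80 0; 1 3 0 -107 0; 1 3 0 -115 0; 1 3 0 -115 0; -1 3 0 -115 0; -1 3 0 -115 0; -1 3 0 -115 0; -1 3 0 -115 0; -1 3 0 -115 0; -1 3 0 -115 0; -1 3 0 -115 0"}}

```text
time: 13.0
tcp_pos: [0.5601, -0.0421, 0.0518]
orientation: [-0.0, 0.996, -0.089, 0.0]
contact_force: [-0.6, 2.3, 4.4]
finger_gap: 0.048
gripper_force: 59.6
```

Request:
{"fn": "move_arm", "kwargs": {"motion": "-1 -2 10 0 0; -1 -5 30 0 0; -1 -8 55 0 0; -1 -11 80 0 0; -1 -12 100 0 0; -1 -12 115 0 0; -1 -11 125 0 0; -1 -11 125 0 0; -1 -11 128 0 0; -1 -10 131 0 0; -1 -10 134 0 0; -1 -10 134 0 0"}}

```text
time: 14.2
tcp_pos: [0.55, 0.0873, 0.0518]
orientation: [0.002, 0.996, -0.091, 0.0]
contact_force: [-1.7, -6.9, 6.0]
finger_gap: 0.048
gripper_force: 60.0
```

Request:
{"fn": "move_arm", "kwargs": {"motion": "-1 1 4 0 0; -1 1 8 0 0; -1 2 12 0 0; -1 3 15 0 0; -1 3 18 0 0; -1 3 18 0 0"}}

```text
time: 14.8
tcp_pos: [0.5522, 0.1018, 0.0518]
orientation: [0.005, 0.996, -0.093, -0.001]
contact_force: [-2.9, -10.9, 9.0]
finger_gap: 0.05
gripper_force: 60.2
```

Request:
{"fn": "move_arm", "kwargs": {"motion": "-1 1 4 0 0; -1 1 8 0 0; -1 2 12 0 0; -1 2 12 0 0"}}

```text
time: 15.2
tcp_pos: [0.5534, 0.1099, 0.0518]
orientation: [0.007, 0.996, -0.094, -0.002]
contact_force: [-5.3, -16.8, 11.0]
finger_gap: 0.049
gripper_force: 60.8
```

Request:
{"fn": "move_arm", "kwargs": {"motion": "-1 1 3 0 0; -1 1 6 0 0; -1 1 8 0 0; -1 1 8 0 0"}}

```text
time: 15.6
tcp_pos: [0.5533, 0.1098, 0.0519]
orientation: [0.012, 0.995, -0.096, -0.003]
contact_force: [-7.3, -28.2, 16.1]
finger_gap: 0.047
gripper_force: 67.8
```

Request:
{"fn": "move_arm", "kwargs": {"motion": "-1 -2 -10 0 0; -1 -5 -25 0 0; -1 -9 -50 0 0; -1 -12 -70 0 0; -1 -14 -80 0 0; -1 -14 -80 0 0; 1 -14 -80 0 0; 1 -14 -80 0 0; 1 -14 -80 0 0; 1 -14 -80 0 0; 1 -14 -80 0 0; 1 -14 -80 0 0"}}

```text
time: 16.8
tcp_pos: [0.5417, 0.0492, 0.0512]
orientation: [0.0, 0.996, -0.089, -0.0]
contact_force: [-0.2, 0.0, -0.2]
finger_gap: 1.0
gripper_force: 0.0
```

Request:
{"fn": "move_arm", "kwargs": {"motion": "1 0 0 20 0; 1 0 0 60 0; 1 0 0 105 0; 1 0 0 150 0; 1 0 -40 180 0; 1 0 -85 200 0; 1 0 -130 200 0; 1 0 -175 200 0; 1 0 -200 200 0; 1 0 -200 200 0"}}

```text
time: 17.8
tcp_pos: [0.5405, -0.1571, 0.2512]
orientation: [0.002, 0.996, -0.094, -0.0]
contact_force: [0.1, 0.5, -1.4]
finger_gap: 1.001
gripper_force: 0.0
```

```bash
python3 - <<'E'
from h import *
s=r.sense();print(s["time"],s["tcp_pos"],s["contact_force"])
c=r.capture("top");d=r.capture("scene")
A=cv2.resize(c["img"][150:300,200:400],None,fx=4,fy=4,interpolation=cv2.INTER_CUBIC)[:,:400]
B=cv2.resize(d["img"][170:320,260:360],None,fx=4,fy=4,interpolation=cv2.INTER_CUBIC)
cv2.imwrite("pics/f1.png",np.hstack([A,B])[:,:,::-1])
for k,z in (("bin_center",.0425),("clip_a_head",.045),("clip_b_head",.045)):
    for q,n in ((c,"t"),(d,"s")): print(k,n,[(w(q,p["position"],z),round(p["confidence"],2)) for p in r.place_of(k,q)])
E
```

```text
17.8 [ 0.5404762  -0.15714889  0.25120734] [ 0.11047444  0.51703246 -1.38873058]
bin_center t [(array([0.3192, 0.1385, 0.0425]), 0.9)]
bin_center s [(array([0.3195, 0.1194, 0.0425]), 0.7)]
clip_a_head t [(array([0.485 , 0.1318, 0.045 ]), 0.46)]
clip_a_head s [(array([0.3914, 0.1963, 0.045 ]), 0.56)]
clip_b_head t [(array([0.4035, 0.0696, 0.045 ]), 0.59)]
clip_b_head s [(array([0.4147, 0.0742, 0.045 ]), 0.5), (array([0.586 , 0.2066, 0.045 ]), 0.4)]
```

View pics/f1.png

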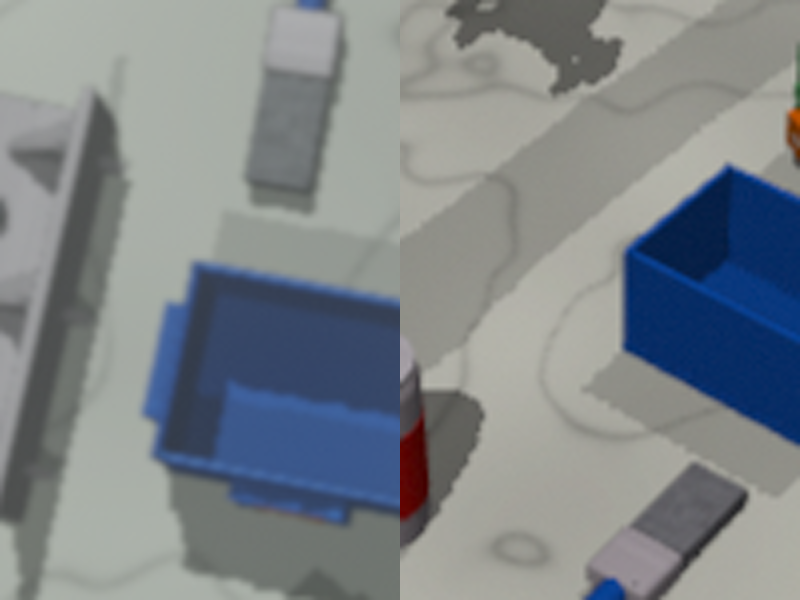

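The last picture shows both clips flush with their housings: clip b at about (165,360), and clip a at (290,510) with a sliver of orange showing. The bin stands free, and the brush has not moved.

```bash
python3 -c "
from plant import r
print(r.job_done())"
```

```text
the job is handed in; nothing more can be done
None
```

I slid the bin against the stop bar to press clip a, turned it a quarter turn and pressed clip b; both pushes came to a hard stop and both clips look home, the bin stands released on the counter, and I handed the job in at about 18 s (no verdict returned).

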